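# Weigh a carved finial on an arrested beam scale

### The arm

A 6-joint arm with a two-finger parallel gripper is mounted at the origin on the work surface. World frame = base frame: x ahead of the robot, y to its left, z up, the work surface at z = 0. Lengths are in mm, angles in rad, forces in N, time in s.
With the tool pointing down it reaches from about 400 to 925 mm from the base axis. Payload 12.5 kg.
Tool frame: the origin (TCP) lies between the finger pads; the fingertips stand env.tip_extent ahead of it and the grasp point (between the pads) lies 11 mm behind it (env.tip_extent is the distance from the TCP to the fingertips, in mm); z points along the fingers, y is the line along which they close (so a half turn about z gives the same grasp; the last joint's range is limited). The gripper opens to 95 mm and grips with 3 to 60 N. Pads are 20 mm wide; open, the fingers measure 119 mm over their backs; the gripper's body (75 mm by 180 mm) begins 59 mm behind the grasp point.
Start: joints at [-1.284, 0.491, 1.559, -0, 1.092, -0.106], TCP at [239.259, -577.409, 222.661] pointing down, gripper open.
Joint ranges: [-3.1, 3.1], [-0.84, 2.19], [0.05, 2.79], [-1.13, 4.28], [0.06, 2.93], [-2.69, 2.69]. Speed limits (rad/s): [2.22, 2.22, 2.79, 3.14, 3.14, 3.14].

### API

Orientations are given as [roll, pitch, yaw] about the fixed x, y, z axes, in that order (R = Rz(yaw) Ry(pitch) Rx(roll)).
In Python, from cell import env gives the robot as it stands.
- The arm moves only by the tool carry_out, never from a script. Its argument "motion" is a list of rows, each a list of 5 numbers: the shift along the tool's x, y, z in mm, then the turn about the tool's z in degrees, then the closure, from 0 (fully open) to 1 (shut). A call has 1 to 12 rows; each row shifts and turns the commanded pose from where the row before left it, along the tool's axes as they then stand; what a row does not reach is not made up. A row lasts 1/10 s, in which the tool goes at most 50 mm and 8.59 degrees, less where a joint would pass 70% of its speed; a pose out of reach is approached as far as the arm can. A call with a gripper value outside its range is refused whole. The fingers move at their own pace and stop on an object; the grip force is fixed at half the most. Time passes only in rows, so rows that do not move let the fingers close. It gives the time, the measured TCP pose, the force, the opening and the grip force at its end, in the units of the state.
- env.state(): the state, without advancing time (a new reading comes with each control period).
- env.read_camera(name): name is "scene" or "side" or "wrist"; returns a dict with "color" (480x640x3 uint8, red, green, blue), "K" (3x3 intrinsics, pixels), "R" (3x3) and "t" (3): a world point X has camera coordinates R X + t; the wrist camera has in their place "hand_eye" (4x4, takes a point from camera to tool coordinates, whose origin is the TCP and whose axes are the flange's). Camera axes: x right, y down, z forward; pixel columns grow to the right and rows downward; lengths in mm; the calibration is good to about 2 mm. A picture is of the moment at which its call begins: read the wrist's pose just before it. There is no depth.
- env.job_done(): hands the job in; it is judged then, once.
The state is a dict: "t": time; "joints": joint angles; "qvel": joint speeds; "tau": joint torques, N m; "eef_pos": TCP position; "tcp_rot": TCP orientation; "ft_force": force on the tool from outside, world axes, zero at the start; "moment": the same for the moment, N m; "opening": opening from 0.0 (shut) to 1.0 (fully open); "grip_force": force on a finger pad.
Only numpy, scipy, OpenCV 4.12 (cv2) and the standard library are available. Lean on these libraries where they do the work, as an engineer would, in place of code of your own. Each camera call takes 0.05 s, during which the arm holds its last target. There are 200 camera calls.

### The job

With the blue-handled scraper block, sweep the three wood chips off the scale's plate into the chip tray beside it and stand the block back on the bench. Then set the pale carved finial in the middle of the plate, swing the red arrest lever fully down so that the beam is free, let the beam settle for a good second, and swing the lever fully back up to arrest it. Work the lever without haste (under 4 rad/s), never load the plate with the beam free, and leave the other things alone.

Things in the scene. Friction and masses are not known exactly. Their poses are not given: they have to be found in the camera images.
- scale: fixed green beam scale on a base plate 150 mm (x) by 270 mm (y), 16 mm thick. Origin: on the bench, under the beam's pivot; x points away from the lever side (the lever is on the -x side), y runs along the beam towards the plate (brass counterweight, 56 mm across, at y = -150 mm, between heights 87 and 143 mm). A pillar with a small dial, 50 mm (y) by 22 mm, stands at x = +42 mm up to 190 mm high
- plate_mid (a point): centre of the top face of the flat rimless aluminium weighing plate (140 by 140 mm, 6 mm thick, carried on the beam at y = +160 mm of the scale; axes as the scale's), 140 mm above the bench while the beam is arrested; marked by a grey circle 68 mm across
- lever_knob (a point): centre of the red knob of the arrest lever: a roller 30 mm long (along the scale's y) and 22 mm across, on a bent steel rod 10 mm thick. Arrested it is at x = -55 mm, z = 173 mm of the scale; fully down at x = -101 mm, z = 54 mm
- lever_pivot (a point): axis of the arrest lever's shaft (parallel to the scale's y), 83 mm above the bench; the knob's centre turns about it at a radius of 105.5 mm
- lever (a joint): arrest lever: 0 = up, beam arrested; grows as the knob is swung forward (to the scale's -x) and down; 1.3 rad = fully down, beam free. Stays where it is left; needs about 2 N at the knob. Two cams on its shaft lift the beam level when it is up
- beam (a joint): tilt of the beam: 0 = level, positive = plate side down (rad), 0.125 at its stops. Freed with the finial on, it settles between 0.03 and 0.1
- tray: fixed plywood chip tray open at the top, outside 180 (x) by 170 (y) by 40 mm high, walls 5 mm, standing on the bench under and beyond the plate's outer (+y) edge. Origin: centre of its underside; axes close to the scale's
- chip0: wood chip, 30 by 22 by 12 mm thick, lying on the plate. Origin: centre of its underside
- chip1: wood chip, 30 by 22 by 12 mm thick, lying on the plate. Origin: centre of its underside
- chip2: wood chip, 30 by 22 by 12 mm thick, lying on the plate. Origin: centre of its underside
- scraper: scraper block standing on the bench: dark foot 110 (x) by 36 (y) by 16 mm high, with a blue grip rib 90 (x) by 20 (y) mm from there up to 85 mm. 150 g. Origin: centre of its underside; pinch the rib along y
- finial: pale carved wooden finial standing upright: round foot 60 mm across, thin waist, straight-sided head 52 mm across between 60 and 88 mm height, 100 mm tall in all, about 160 g. Origin: centre of its underside
- dark_finial: dark brown wooden finial of the same shape as the pale one (60 mm across, 100 mm tall); a bystander. Origin: centre of its underside
- mallet: carver's round mallet standing on its head, 86 mm across and 252 mm tall; a bystander. Origin: centre of its underside
- glue: white glue bottle, 56 mm across, 150 mm tall; a bystander. Origin: centre of its underside
- wax: low amber wax jar, 68 mm across, 50 mm tall; a bystander. Origin: centre of its underside
- gouge: gouge with a pale handle lying on the bench, 230 mm long, 28 mm high; its x axis runs along it. A bystander. Origin: underside, near the ferrule
- chisel: chisel with a brown handle lying on the bench behind the scale, 230 mm long, 28 mm high; its x axis runs along it. A bystander. Origin: underside, near the ferrule

How it is judged (in metres and radians):
On the way, in this order (a step that is already met when the one before it is completed fails the run):
1. all three chips lie in the tray, and the scraper block stands upright on the bench, let go (z of chip0 in the frame of tray between -0.005 and 0.045 m and x of chip0 in the frame of tray between -0.09 and 0.09 m and y of chip0 in the frame of tray between -0.085 and 0.085 m and z of chip1 in the frame of tray between -0.005 and 0.045 m and x of chip1 in the frame of tray between -0.09 and 0.09 m and y of chip1 in the frame of tray between -0.085 and 0.085 m and z of chip2 in the frame of tray between -0.005 and 0.045 m and x of chip2 in the frame of tray between -0.09 and 0.09 m and y of chip2 in the frame of tray between -0.085 and 0.085 m and height (world z) of scraper between -0.008 and 0.008 m and angle between scraper's own z axis and vertical below 0.1 rad and contact force between the fingers and scraper below 0.2 N), for 0.2 s.
2. the pale finial stands on the arrested plate, within 25 mm of its middle, let go (horizontal distance between finial and plate_mid below 0.025 m and z of finial in the frame of plate_mid between -0.006 and 0.006 m and angle between finial's own z axis and vertical below 0.17 rad and value of joint lever below 0.15 rad and value of joint beam between -0.02 and 0.02 rad and contact force between the fingers and finial below 0.2 N), for 0.3 s.
3. lever down (over 1.15 rad), beam settled for 1 s with its plate side down (over 0.02 rad, slower than 0.03 rad/s), the robot touching neither beam, plate nor finial (horizontal distance between finial and plate_mid below 0.025 m and z of finial in the frame of plate_mid between -0.006 and 0.006 m and angle between finial's own z axis and vertical below 0.17 rad and value of joint lever above 1.15 rad and value of joint beam above 0.02 rad and velocity of joint beam between -0.03 and 0.03 rad/s and contact force between each of the arm, the fingers and beam below 0.2 N and contact force between the fingers and finial below 0.2 N), for 1 s.
At the end, for the whole second after the job is handed in: The lever is back up (under 0.15 rad) and the beam level (within 0.02 rad) and still; the pale finial stands upright and at rest on the plate, within 25 mm of its middle; all three chips lie in the tray; the scraper block stands upright on the bench (value of joint lever below 0.15 rad and value of joint beam between -0.02 and 0.02 rad and horizontal distance between finial and plate_mid below 0.025 m and z of finial in the frame of plate_mid between -0.006 and 0.006 m and angle between finial's own z axis and vertical below 0.17 rad and z of chip0 in the frame of tray between -0.005 and 0.045 m and x of chip0 in the frame of tray between -0.09 and 0.09 m and y of chip0 in the frame of tray between -0.085 and 0.085 m and z of chip1 in the frame of tray between -0.005 and 0.045 m and x of chip1 in the frame of tray between -0.09 and 0.09 m and y of chip1 in the frame of tray between -0.085 and 0.085 m and z of chip2 in the frame of tray between -0.005 and 0.045 m and x of chip2 in the frame of tray between -0.09 and 0.09 m and y of chip2 in the frame of tray between -0.085 and 0.085 m and height (world z) of scraper between -0.008 and 0.008 m and angle between scraper's own z axis and vertical below 0.1 rad and linear speed of finial below 0.02 m/s and velocity of joint beam between -0.03 and 0.03 rad/s); the robot touches nothing.
It fails at once if a chip is touched by the gripper, the arm or the finial instead of the scraper block (contact force between any of the fingers, the arm, finial and chip0 above 0.3 N or contact force between any of the fingers, the arm, finial and chip1 above 0.3 N or contact force between any of the fingers, the arm, finial and chip2 above 0.3 N).
It fails at once if the beam is freed (lever past 0.3 rad) while the pale finial is not on the plate (more than 50 mm from its middle) (value of joint lever above 0.3 rad and horizontal distance between finial and plate_mid above 0.05 m).
It fails at once if the lever is swung faster than 4 rad/s (velocity of joint lever above 4 rad/s or velocity of joint lever below -4 rad/s).
It fails at once if the plate is pressed by the scraper block with more than 40 N (contact force between scraper and beam above 40 N).
It fails at once if a bystander (dark finial, mallet, glue bottle, wax jar, gouge, chisel) is moved by more than 25 mm (distance of any of dark_finial, mallet, glue, wax, gouge, chisel from where it was at the start of the episode above 0.025 m).
It also fails if it takes over 72 s, if anything falls off the work surface, if the arm or the gripper's body presses on something with over 40 N, if the wrist force passes 120 N, or if a joint passes its speed limit or range.

## Working session

There is one attempt and no reset: what is moved stays moved. The work goes in short steps, Python scripts to look and compute and a tool call to move; the robot and the scene stay as the last step left them, time stands still between calls to the robot, and variables do not carry over. Pictures are saved under pics/ and viewed, at most 10 in all, crops included, and the job is handed in when it is done.

Besides the shell and the picture viewer there is one more tool, called after "Request:" by a JSON object that holds its "fn" and its "kwargs". carry_out: Moves the arm, as the interface text tells. Its arguments: {"type":"object","properties":{"motion":{"type":"array"}},"required":["motion"]}

```bash
ls; mkdir -p pics
python3 - <<'E'
from cell import env
import cv2,numpy as np
s=env.state();print(s, env.tip_extent)
for n in ("scene","side"):
    c=env.read_camera(n);cv2.imwrite(f"pics/{n}0.png",c["color"][:,:,::-1])
    print(n,c["K"].tolist(),np.round(c["R"],4).tolist(),c["t"].tolist())
c=env.read_camera("wrist");print(c["K"].tolist(),c["hand_eye"].tolist())
cv2.imwrite("pics/wrist0.png",c["color"][:,:,::-1])
E
```

```text
pics
{'t': 0.0, 'joints': array([-1.28361326e+00,  4.91618827e-01,  1.55946336e+00, -1.05447373e-06,
        1.09170203e+00, -1.05555263e-01]), 'qvel': array([ 0.00071666,  0.00034114, -0.00088247, -0.00117799,  0.00159795,
       -0.00171452]), 'tau': array([ 2.92582510e-03, -6.12640858e+01, -2.58175707e+01,  6.93416689e-02,
        4.81766928e-02, -5.20304013e-05]), 'eef_pos': array([ 239.17774437, -577.16355674,  222.02013342]), 'tcp_rot': array([-3.14040762e+00, -1.24612621e-04,  3.92738740e-01]), 'ft_force': array([ 0.25064561,  0.03945168, -0.17013966]), 'moment': array([-0.0083708 , -0.01693544,  0.05565565]), 'grip_force': 0.0, 'opening': 0.9964210411220679} 8.0
scene [[475.22040611730097, 0.0, 318.214350590546], [0.0, 475.22040611730097, 240.1049413585805], [0.0, 0.0, 1.0]] [[0.2111, 0.9772, -0.0224], [0.6422, -0.1559, -0.7506], [-0.7369, 0.1441, -0.6604]] [-125.33481909115116, -267.46366698515453, 1661.4025302043515]
side [[542.6434508389035, 0.0, 316.5915443469261], [0.0, 542.6434508389035, 243.73122539199167], [0.0, 0.0, 1.0]] [[-0.9016, -0.4326, 0.004], [-0.2131, 0.4359, -0.8744], [0.3765, -0.7892, -0.4852]] [510.81663147197963, 242.93869098175296, 1191.190169827504]
[[384.2245679557006, 0.0, 314.05353675363483], [0.0, 384.2245679557006, 242.9498335884679], [0.0, 0.0, 1.0]] [[0.0004470776140906548, -0.9562422950061331, -0.2925755857261652, 82.72427501648158], [0.9999999000598113, 0.0004271036488817117, 0.00013214703442046116, -0.6149428044209815], [-1.404483235125157e-06, -0.2925756155660871, 0.956242390387579, -162.4679762869465], [0.0, 0.0, 0.0, 1.0]]
```

View pics/scene0.png

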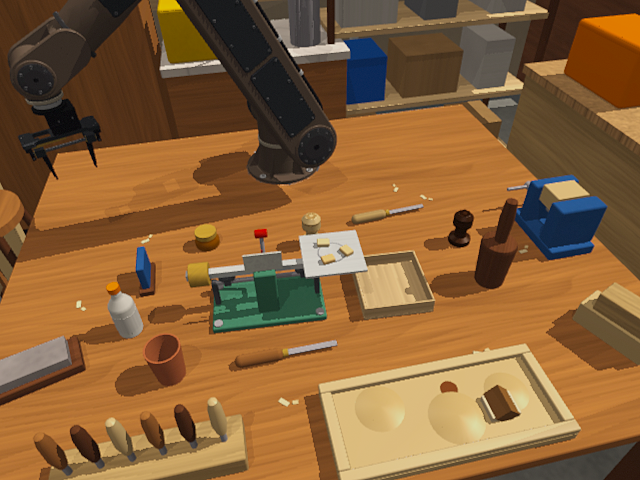

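View pics/side0.png

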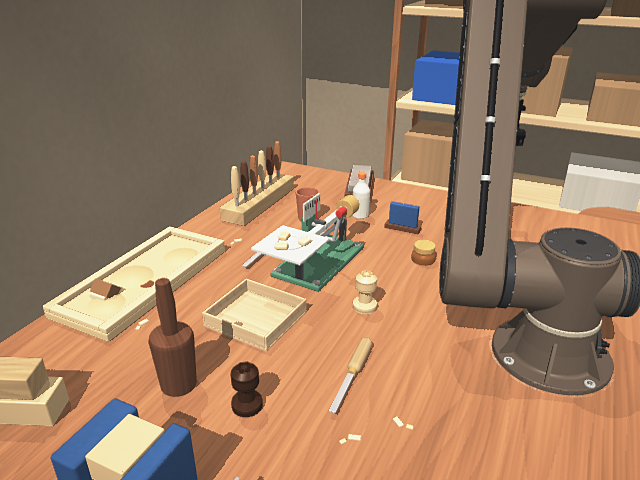

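The scene view shows the plate at about (333,253), with three chips on it. The knob is at (260,233), the pale finial at (311,222), the scraper at (146,270) and the tray at (393,283). In the side view the plate is at (292,244), the finial at (365,290), the scraper at (404,217) and the tray at (255,312).

```bash
cat > h.py <<'E'
from cell import env
import cv2,numpy as np
np.set_printoptions(precision=1,suppress=True)
def rays(c,px):
    px=np.atleast_2d(px).astype(float)
    d=np.c_[px,np.ones(len(px))]@np.linalg.inv(c["K"]).T
    return -c["R"].T@c["t"], d@c["R"]
def onplane(c,px,z):
    o,d=rays(c,px); return o+d*((z-o[2])/d[:,2:3])
def tri(cs,ps):
    A=0;b=0
    for c,p in zip(cs,ps):
        o,d=rays(c,p);d=d[0]/np.linalg.norm(d[0]);P=np.eye(3)-np.outer(d,d);A=A+P;b=b+P@o
    return np.linalg.solve(A,b)
def blob(m,box):
    x0,y0,x1,y1=box;k=np.zeros(m.shape,np.uint8);k[y0:y1,x0:x1]=m[y0:y1,x0:x1]*255
    n,l,st,ce=cv2.connectedComponentsWithStats(k)
    i=1+np.argmax(st[1:,4]);return (l==i).astype(np.uint8),ce[i],st[i]
def hull(m): return max(cv2.findContours(m,0,1)[0],key=cv2.contourArea)
def wristcam():
    s=env.state();c=env.read_camera("wrist")
    from scipy.spatial.transform import Rotation as Ro
    R=Ro.from_euler("xyz",s["tcp_rot"]).as_matrix();H=c["hand_eye"]
    Rc=R@H[:3,:3];tc=R@H[:3,3]+s["eef_pos"]
    c["R"]=Rc.T;c["t"]=-Rc.T@tc;return c,s
E
python3 - <<'E'
from h import *
S=env.read_camera("scene");D=env.read_camera("side")
boxes={"scene":dict(plate=(295,228,375,282),red=(250,225,272,240),blue=(130,240,162,300),fin=(298,208,324,236),tray=(350,245,440,322),dark=0),
"side":dict(plate=(245,222,340,270),red=(332,203,350,220),blue=(385,198,425,235),fin=(348,268,384,316),tray=(200,270,312,350))}
for n,c in (("scene",S),("side",D)):
    hsv=cv2.cvtColor(c["color"],cv2.COLOR_RGB2HSV).astype(int);H,s,V=hsv[...,0],hsv[...,1],hsv[...,2]
    b=boxes[n]
    m,ce,st=blob((s<45)&(V>120),b["plate"]);r=cv2.minAreaRect(hull(m));q=cv2.approxPolyDP(cv2.convexHull(hull(m)),6,True)[:,0]
    P=onplane(c,q,140);print(n,"plate",q.tolist(),P.tolist(),P.mean(0),np.linalg.norm(np.diff(np.r_[P,P[:1]],axis=0),axis=1),"chips:")
    inside=cv2.fillConvexPoly(np.zeros_like(m),cv2.convexHull(hull(m)),1)
    k=((inside>0)&(s>70)&(V>120)).astype(np.uint8)
    nn,l,ss,cc=cv2.connectedComponentsWithStats(k)
    for i in range(1,nn):
        if ss[i,4]>15: print("   ",ss[i],cc[i],onplane(c,cc[i],150)[0])
    for nm,mm in (("red",((H<8)|(H>172))&(s>150)&(V>110)),("blue",(H>95)&(H<125)&(s>100)),("fin",(H>14)&(H<30)&(s<140)&(V>120))):
        m,ce,st=blob(mm,b[nm]);boxes[n][nm+"c"]=ce
        q=cv2.approxPolyDP(cv2.convexHull(hull(m)),3,True)[:,0]
        print("  ",nm,ce,st,q.tolist())
for nm in("red","blue"): print(nm,tri((S,D),(boxes["scene"][nm+"c"],boxes["side"][nm+"c"])))
# tray rim corners picked
print("tray scene",onplane(S,[(355,260),(418,250),(434,303),(358,317)],40))
print("tray side",onplane(D,[(204,313),(248,282),(307,306),(264,346)],40))
cr=np.hstack([cv2.resize(S["color"][200:330,120:280],(400,325),interpolation=2),cv2.resize(S["color"][200:330,285:445],(400,325),interpolation=2)])
cr2=np.hstack([cv2.resize(D["color"][180:310,190:350],(400,275),interpolation=2),cv2.resize(D["color"][190:320,310:470],(400,275),interpolation=2)])
cv2.imwrite("pics/crop1.png",np.vstack([cr,cr2])[:,:,::-1])
E
```

```text
scene plate [[366, 270], [306, 277], [295, 264], [299, 236], [354, 230]] [[705.5897529878226, 88.29295886475094, 139.9999999999999], [695.7611873027532, -46.435478625481295, 140.0], [649.5370838698071, -62.894541078233445, 140.0], [555.7959632008024, -36.34841683873785, 140.0000000000001], [565.5997178027784, 99.16940174513553, 140.0]] [634.5   8.4 140. ] [135.1  49.1  97.4 135.9 140.4] chips:
    [317 238  13   7  74] [322.6 241.5] [600.   12.8 150. ]
    [340 245  14  11  90] [346.4 249.7] [641.   59.9 150. ]
    [295 249   7  10  52] [298.3 254.3] [630.1 -51.2 150. ]
    [321 254  14  10  94] [327.6 258.1] [658.2  11.4 150. ]
   red [260.5 232.2] [254 229  13   7  81] [[266, 229], [266, 235], [255, 235], [255, 230]]
   blue [142.8 267.5] [136 247  15  42 463] [[140, 247], [150, 264], [149, 286], [145, 288], [136, 272]]
   fin [312.1 220.3] [302 213  19  18 191] [[307, 213], [319, 216], [318, 229], [303, 222]]
side plate [[339, 222], [334, 240], [299, 265], [245, 266], [251, 248], [283, 225]] [[564.9079963514554, -132.70802410046713, 140.0], [536.2015876916898, -35.723537489913724,
[... 664 characters left out ...]
] [626.2  70.4 150. ]
    [245 250  12  12  54] [250.4 254.5] [675.9 131.6 150. ]
    [252 255  34  12 257] [268.7 261.6] [621.2 140.8 150. ]
   red [341.  211.4] [336 206  11  11  78] [[345, 207], [346, 211], [337, 216], [338, 209]]
   blue [403.5 214.3] [389 202  30  26 602] [[391, 202], [418, 207], [416, 226], [389, 222]]
   fin [365.1 292.9] [353 270  24  45 807] [[369, 270], [376, 277], [376, 306], [373, 312], [363, 314], [353, 308], [358, 273]]
red [ 558.7 -127.7  173.9]
blue [ 475.9 -433.6   49.1]
tray scene [[568.7 103.8  40. ]
 [570.8 275.3  40. ]
 [752.6 244.7  40. ]
 [752.3  60.   40. ]]
tray side [[735.4 249.1  40. ]
 [713.8  93.   40. ]
 [534.1 120.4  40. ]
 [551.3 289.9  40. ]]
```

View pics/crop1.png

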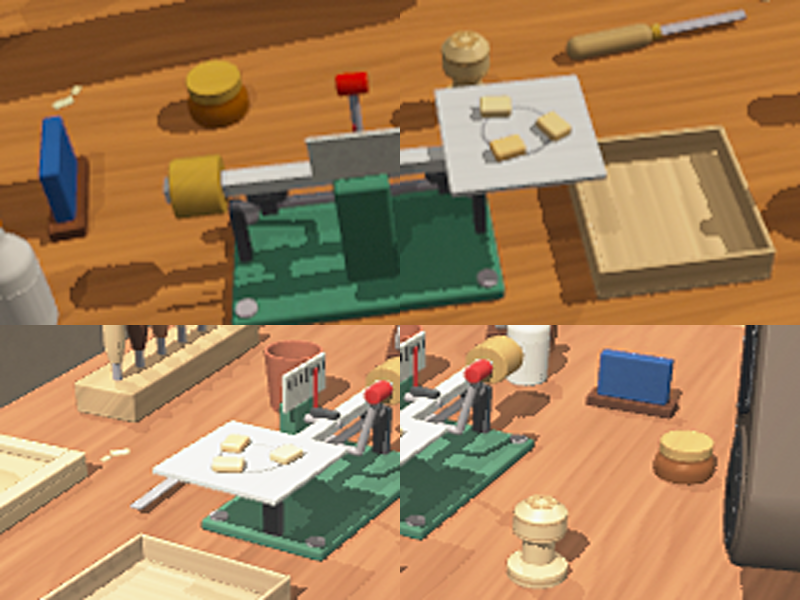

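The crop (scaled 2.5x) shows plate corners at scene pixels of roughly (299,235), (355,230), (368,271) and (308,277). The plate centre works out near (628,27), and the knob triangulates to (559,-128,174), which fits. The scraper rib is at about (476,-434). I'm moving above the scraper to look down on it.

Request:
{"fn": "carry_out", "kwargs": {"motion": [[0,0,0,7.5,0],[0,0,0,7.5,0],[0,0,0,7.5,0],[30,-20,0,0,0],[35,-22,0,0,0],[35,-22,0,0,0],[35,-22,0,0,0],[35,-22,0,0,0],[35,-20,0,0,0],[25,-15,0,0,0],[0,0,0,0,0],[0,0,0,0,0]]}}

```text
t: 1.45
eef_pos: [469.4, -434.1, 222.4]
tcp_rot: [-3.141, 0.0, 0.001]
ft_force: [-0.2, -0.3, 1.0]
opening: 1.002
grip_force: 0.0
```

Run:
```python
from h import *
c,s=wristcam();print(s["t"],s["eef_pos"],s["tcp_rot"]);cv2.imwrite("pics/w1.png",c["color"][:,:,::-1])
h=cv2.cvtColor(c["color"],cv2.COLOR_RGB2HSV).astype(int)
m,ce,st=blob((h[...,0]>95)&(h[...,0]<125)&(h[...,1]>100),(0,0,640,480));r=cv2.minAreaRect(hull(m));b=cv2.boxPoints(r)
print(ce,st,r,onplane(c,b,85),onplane(c,b,85).mean(0))
D=env.read_camera("side");h=cv2.cvtColor(D["color"],cv2.COLOR_RGB2HSV).astype(int)
q=onplane(D,[(391,202),(418,207)],85);print(q)
```

```text
1.45 [ 469.4 -434.1  222.4] [-3.1  0.   0. ]
[311.4 220.3] [ 300  171   22  102 2005] ((311.623779296875, 221.4549102783203), (101.46086883544922, 20.603164672851562), 88.40885925292969) [[ 518.1 -422.6   85. ]
 [ 518.6 -438.5   85. ]
 [ 434.8 -441.4   85. ]
 [ 434.3 -424.2   85. ]] [ 476.4 -431.7   85. ]
[[ 517.6 -431.1   85. ]
 [ 431.7 -432.6   85. ]]
```

View pics/w1.png

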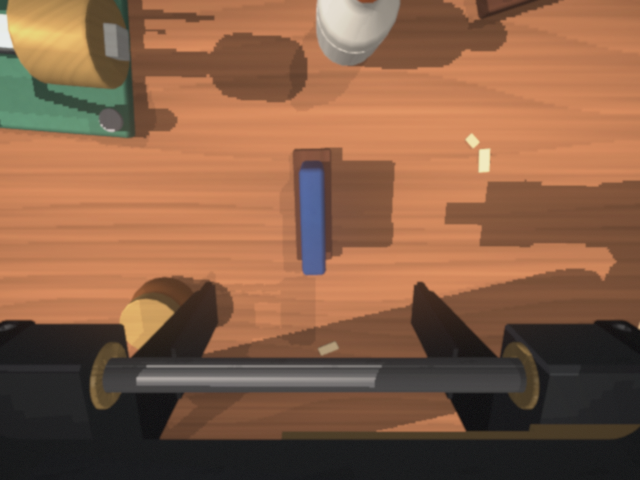

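The wrist view shows the rib centred at (311,221), almost aligned with the tool. That puts the scraper at about (476,-432) with a yaw of about 0.025. I'm descending and gripping.

Request:
{"fn": "carry_out", "kwargs": {"motion": [[6,-2,25,-1.5,0],[0,0,36,0,0],[0,0,40,0,0],[0,0,40,0,0],[0,0,30,0,0],[0,0,0,0,0.5],[0,0,0,0,1],[0,0,0,0,1],[0,0,0,0,1],[0,0,0,0,1],[0,0,0,0,1]]}}

```text
t: 2.65
eef_pos: [475.4, -432.6, 52.5]
tcp_rot: [3.141, -0.001, 0.026]
ft_force: [0.1, -0.4, 0.1]
opening: 0.552
grip_force: 0.0
```

Request:
{"fn": "carry_out", "kwargs": {"motion": [[0,0,0,0,1],[0,0,0,0,1],[0,0,0,0,1],[0,0,0,0,1],[0,0,0,0,1],[0,0,0,0,1]]}}

```text
t: 3.25
eef_pos: [475.2, -432.3, 51.5]
tcp_rot: [-3.142, 0.0, 0.026]
ft_force: [-0.5, 0.4, -0.6]
opening: 0.207
grip_force: 30.0
```

Request:
{"fn": "carry_out", "kwargs": {"motion": [[0,0,-20,0,1],[0,0,-40,0,1],[0,0,-45,0,1],[0,0,-45,0,1],[0,0,-40,0,1],[0,0,-20,0,1],[8,-30,0,0,1],[10,-40,0,0,1],[10,-40,0,0,1],[10,-40,0,0,1],[10,-40,0,0,1],[10,-40,0,0,1]]}}

```text
t: 4.45
eef_pos: [527.1, -199.3, 261.6]
tcp_rot: [-3.142, 0.0, 0.026]
ft_force: [0.8, -0.3, -1.3]
opening: 0.207
grip_force: 30.0
```

Request:
{"fn": "carry_out", "kwargs": {"motion": [[10,-40,0,0,1],[10,-40,0,0,1],[10,-20,0,0,1],[5,0,0,0,1],[0,0,0,0,1]]}}

```text
t: 4.95
eef_pos: [559.9, -100.1, 261.4]
tcp_rot: [3.141, 0.0, 0.027]
ft_force: [-0.5, -0.3, -1.9]
opening: 0.211
grip_force: 30.0
```

Run:
```python
from h import *
c,s=wristcam();print(s["t"],s["eef_pos"],s["tcp_rot"],s["grip_force"]);cv2.imwrite("pics/w2.png",c["color"][:,:,::-1])
```

```text
4.95 [ 559.9 -100.1  261.4] [3.1 0.  0. ] 29.996805489063263
```

View pics/w2.png

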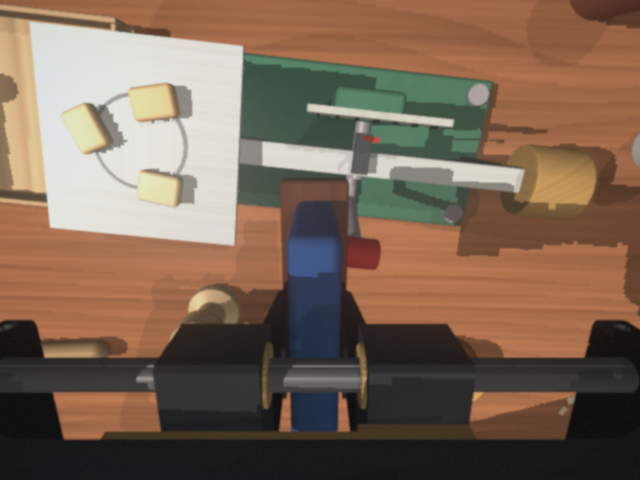

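The wrist view shows the plate corners at (30,22), (243,46), (234,245) and (50,228). The chips are at (87,128), (154,102) and (160,188), the knob is at (364,252) and the finial head is near (213,305).

Run:
```python
from h import *
c,s=wristcam();h=cv2.cvtColor(c["color"],cv2.COLOR_RGB2HSV).astype(int)
m,ce,st=blob((h[...,1]<40)&(h[...,2]>130),(20,10,246,260))
pl=cv2.approxPolyDP(cv2.convexHull(hull(m)),8,True)[:,0];P=onplane(c,pl,140)
print(pl.tolist(),P,P.mean(0),np.linalg.norm(np.diff(np.r_[P,P[:1]],axis=0),axis=1))
r=cv2.minAreaRect(P[:,:2].astype(np.float32));print(r)
ctr=np.array(r[0]);a=np.deg2rad(r[2]);a=(a+np.pi/4)%(np.pi/2)-np.pi/4;ux=np.array([np.cos(a),np.sin(a)]);uy=np.array([-ux[1],ux[0]]);print("yaw",a)
inside=cv2.fillConvexPoly(np.zeros_like(m),cv2.convexHull(hull(m)),1)
n,l,ss,cc=cv2.connectedComponentsWithStats(((inside>0)&(h[...,1]>70)&(h[...,2]>120)).astype(np.uint8))
for i in range(1,n):
    if ss[i,4]>200:
        k=hull((l==i).astype(np.uint8))[:,0];Q=onplane(c,k,149)[:,:2]-ctr
        print(cc[i],"local x",(Q@ux).min(),(Q@ux).max(),"y",(Q@uy).min(),(Q@uy).max())
m,ce,st=blob(((h[...,0]<8)|(h[...,0]>172))&(h[...,1]>150)&(h[...,2]>70),(345,230,390,275));print("knob",ce,onplane(c,ce,173))
print("fin head",onplane(c,(213,308),90), "tray", onplane(c,[(50,200),(3,22),(125,22)],40))
```

```text
[[29, 21], [242, 47], [245, 162], [233, 243], [49, 225]] [[702.4  90.8 140. ]
 [690.7 -48.5 140. ]
 [615.2 -48.6 140. ]
 [553.4 -37.7 140. ]
 [564.  101.9 140. ]] [625.2  11.6 140. ] [139.8  75.5  62.7 140.  138.8]
((627.4063720703125, 23.62137222290039), (145.87559509277344, 138.84945678710938), 85.4258804321289)
yaw -0.07983344683925075
[155.6 101.2] local x 14.920403678429864 40.47890863584845 y -26.838344773572544 6.409059841423515
[ 93.4 129.3] local x -10.67623683420768 22.043999785193133 y 20.60904428057586 49.93223457032807
[167.4 183.8] local x -41.74360198967864 -18.988758248175632 y -27.67134612487791 -0.9099837691186454
knob [363.  254.8] [[ 557.6 -134.   173. ]]
fin head [[472.   -5.7  90. ]] tray [[562.7 166.7  40. ]
 [722.3 180.5  40. ]
 [725.2  72.2  40. ]]
```

Request:
{"fn": "carry_out", "kwargs": {"motion": [[0,0,0,6,1],[20,-20,0,0,1],[20,-25,0,0,1],[17,-25,0,0,1],[0,0,20,0,1],[0,0,25,0,1],[0,0,12,0,1],[0,0,7,0,1],[0,0,3,0,1],[0,0,0,0,1]]}}

```text
t: 6.05
eef_pos: [622.0, -35.2, 195.0]
tcp_rot: [3.141, -0.001, -0.079]
ft_force: [-0.9, 1.0, -0.5]
opening: 0.208
grip_force: 30.0
```

Run:
```python
from h import *
D=env.read_camera("side");S=env.read_camera("scene")
cv2.imwrite("pics/a.png",np.hstack([cv2.resize(D["color"][170:300,230:360],(400,400)),cv2.resize(S["color"][170:300,260:390],(400,400))])[:,:,::-1])
print(env.state()["eef_pos"])
```

```text
[622.1 -35.  195.5]
```

View pics/a.png

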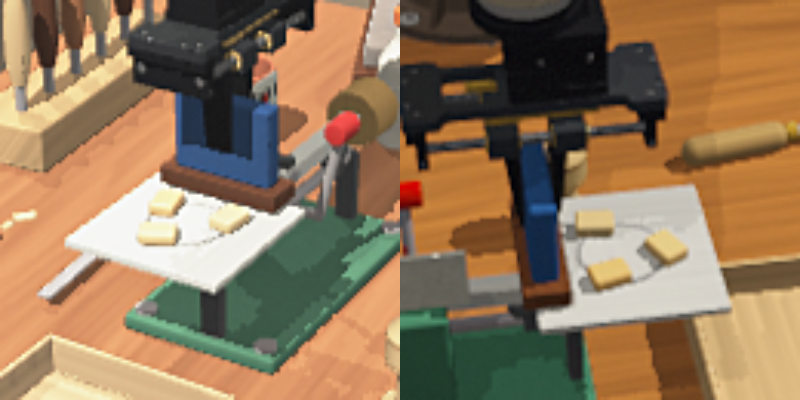

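The block stands just above the plate's inner edge, and all the chips lie in front of it. I'm sweeping along +y.

Request:
{"fn": "carry_out", "kwargs": {"motion": [[0,-6,0,0,1],[0,-12,0,0,1],[0,-14,0,0,1],[0,-14,0,0,1],[0,-14,0,0,1],[0,-15,0,0,1],[0,-15,0,0,1],[0,-15,0,0,1],[0,-15,0,0,1],[0,-15,0,0,1],[0,-3,0,0,1],[0,0,0,0,1]]}}

```text
t: 7.35
eef_pos: [632.6, 103.4, 194.5]
tcp_rot: [3.141, 0.0, -0.078]
ft_force: [-0.9, -0.6, -1.6]
opening: 0.209
grip_force: 30.0
```

Run:
```python
from h import *
D=env.read_camera("side");S=env.read_camera("scene")
cv2.imwrite("pics/b.png",np.hstack([cv2.resize(D["color"][220:360,190:330],(400,400)),cv2.resize(S["color"][190:330,300:440],(400,400))])[:,:,::-1])
print(env.state()["eef_pos"])
```

```text
[632.7 102.5 194.6]
```

View pics/b.png

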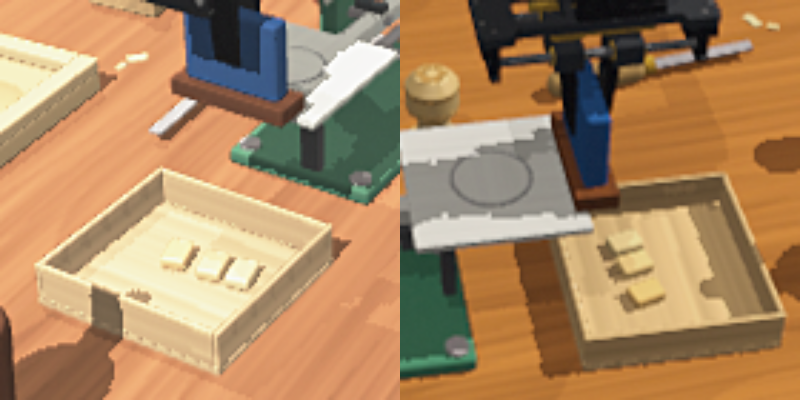

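All three chips lie in the tray. I'm taking the block back to its old place.

Request:
{"fn": "carry_out", "kwargs": {"motion": [[0,0,-20,0,1],[0,0,-30,0,1],[-4,15,-17,0,1],[-8,35,0,0,1],[-8,40,0,0,1],[-9,42,0,0,1],[-9,42,0,0,1],[-9,42,0,0,1],[-9,42,0,0,1],[-9,42,0,0,1],[-9,42,0,0,1],[-9,42,0,0,1]]}}

```text
t: 8.65
eef_pos: [517.9, -276.0, 261.7]
tcp_rot: [3.141, -0.0, -0.079]
ft_force: [0.5, -1.3, -1.4]
opening: 0.21
grip_force: 30.0
```

Request:
{"fn": "carry_out", "kwargs": {"motion": [[-9,42,0,0,1],[-9,42,0,0,1],[-9,42,0,0,1],[-9,40,0,0,1],[-5,25,20,0,1],[0,10,40,0,1],[0,0,40,0,1],[0,0,40,0,1],[0,0,30,0,1],[0,0,20,0,1],[0,0,14,0,1],[0,0,0,0,1]]}}

```text
t: 9.85
eef_pos: [461.9, -470.6, 56.1]
tcp_rot: [-3.14, 0.002, -0.079]
ft_force: [0.1, -0.7, -0.9]
opening: 0.212
grip_force: 30.0
```

Request:
{"fn": "carry_out", "kwargs": {"motion": [[0,0,2.5,0,1],[0,0,2.0,0,1],[0,0,0,0,1]]}}

```text
t: 10.15
eef_pos: [463.3, -470.9, 53.9]
tcp_rot: [3.141, -0.001, -0.078]
ft_force: [-0.6, -0.0, -2.3]
opening: 0.213
grip_force: 30.0
```

Request:
{"fn": "carry_out", "kwargs": {"motion": [[0,0,2,0,1],[0,0,0,0,1],[0,0,0,0,1]]}}

```text
t: 10.45
eef_pos: [463.4, -470.8, 51.6]
tcp_rot: [3.141, -0.001, -0.078]
ft_force: [0.2, 0.3, 0.9]
opening: 0.206
grip_force: 30.0
```

Request:
{"fn": "carry_out", "kwargs": {"motion": [[0,0,0,0,0],[0,0,0,0,0],[0,0,0,0,0],[0,0,0,0,0],[0,0,0,0,0],[0,0,0,0,0],[0,0,-30,0,0],[0,0,-45,0,0],[0,0,-45,0,0],[0,0,-40,0,0],[0,0,-25,0,0],[-4,-35,0,0,0]]}}

```text
t: 11.65
eef_pos: [462.5, -438.5, 239.8]
tcp_rot: [3.136, -0.005, -0.081]
ft_force: [0.6, -0.3, -1.6]
opening: 1.001
grip_force: 0.0
```

Request:
{"fn": "carry_out", "kwargs": {"motion": [[-4,-42,0,0,0],[-4,-42,0,0,0],[-4,-42,0,0,0],[-4,-42,0,0,0],[-4,-42,0,0,0],[-4,-42,0,0,0],[-5,-42,0,0,0],[-5,-42,0,0,0],[-5,-42,0,0,0],[-5,-40,0,0,0],[0,-15,0,0,0],[0,0,0,0,0]]}}

```text
t: 12.85
eef_pos: [451.9, 1.3, 236.3]
tcp_rot: [-3.142, -0.0, -0.076]
ft_force: [0.1, -0.4, -0.5]
opening: 0.999
grip_force: 0.0
```

Run:
```python
from h import *
c,s=wristcam();print(s["t"],s["eef_pos"],s["tcp_rot"]);S=env.read_camera("scene")
cv2.imwrite("pics/w3.png",np.hstack([cv2.resize(c["color"],(480,360)),cv2.resize(S["color"][210:370,80:222],(320,360))])[:,:,::-1])
h=cv2.cvtColor(c["color"],cv2.COLOR_RGB2HSV).astype(int)
# rough colour stats
for p in ((320,220),): print(h[p[1],p[0]])
```

```text
12.85 [451.9   1.3 236.3] [-3.1 -0.  -0.1]
[ 16 100 151]
```

View pics/w3.png

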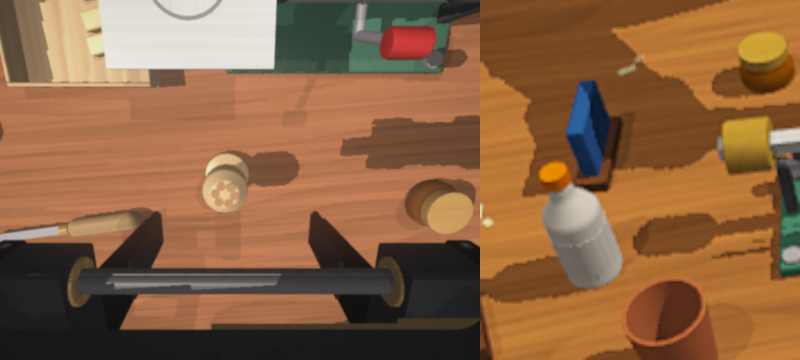

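The finial's head is centred at about (300,251) in full-size pixels, the knob is visible at (543,57), and the scraper stands upright. I'm measuring the head.

Run:
```python
from h import *
c,s=wristcam();h=cv2.cvtColor(c["color"],cv2.COLOR_RGB2HSV).astype(int)
g=cv2.cvtColor(c["color"],cv2.COLOR_RGB2GRAY)
for p2 in (20,):
    C=cv2.HoughCircles(g[190:300,250:350],cv2.HOUGH_GRADIENT,1,10,param1=80,param2=p2,minRadius=24,maxRadius=40)
    for q in C[0][:4]:
        p=q[:2]+[250,190];print(p,q[2],onplane(c,p,88),onplane(c,p,60))
m,ce,st=blob((h[...,1]<125)&(h[...,2]>110)&(h[...,0]>11),(250,190,350,300));k=hull(m);print(st,ce)
# horizontal extent gives y; lowest row ~ near rim
k=k[:,0];low=k[k[:,1]>240];(x,y),r=cv2.minEnclosingCircle(low.astype(np.float32));print("enc",x,y,r,onplane(c,(x,y),85))
up=k[k[:,1]<222];(x,y),r=cv2.minEnclosingCircle(k[(k[:,1]<225)].astype(np.float32));print("foot",x,y,r,onplane(c,(x,y),8))
D=env.read_camera("side");print("side foot/head",onplane(D,[(364.5,306.5)],5),onplane(D,[(366,283)],74))
m,ce,st=blob(((h[...,0]<8)|(h[...,0]>172))&(h[...,1]>150)&(h[...,2]>70),(480,20,600,90));print("knob",ce,st,onplane(c,ce,173))
```

```text
[296.5 254.5] 28.0 [[430.5  16.5  88. ]] [[421.1  18.6  60. ]]
[299.5 230.5] 25.8 [[451.4  12.1  88. ]] [[443.9  13.8  60. ]]
[300.5 244.5] 25.7 [[439.1  12.4  88. ]] [[430.5  14.1  60. ]]
[ 267  202   64   82 4038] [298.9 243.5]
enc 298.5967712402344 252.7903289794922 31.679141998291016 [[430.9  14.8  85. ]]
foot 300.5 223.5 28.504484176635742 [[437.5  15.2   8. ]]
side foot/head [[427.8  16.5   5. ]] [[427.4  16.4  74. ]]
knob [539.5  56.8] [ 504   36   73   43 2860] [[ 560.1 -129.5  173. ]]
```

Request:
{"fn": "carry_out", "kwargs": {"motion": [[-23,-12,0,0,0],[0,0,35,0,0],[0,0,42,0,0],[0,0,42,0,0],[0,0,34,0,0],[0,0,20,0,0],[0,0,0,0,0.5],[0,0,0,0,1],[0,0,0,0,1],[0,0,0,0,1],[0,0,0,0,1],[0,0,0,0,1]]}}

```text
t: 14.25
eef_pos: [430.3, 13.5, 63.6]
tcp_rot: [3.141, -0.001, -0.078]
ft_force: [-0.4, 1.5, 1.3]
opening: 0.55
grip_force: 0.8
```

Request:
{"fn": "carry_out", "kwargs": {"motion": [[0,0,0,0,1],[0,0,0,0,1],[0,0,-25,0,1],[0,0,-40,0,1],[0,0,-45,0,1],[0,0,-40,0,1],[0,0,-20,0,1],[25,-4,0,0,1],[40,-6,0,0,1],[45,-6,0,0,1],[45,-6,0,0,1],[40,-6,0,0,1]]}}

```text
t: 15.45
eef_pos: [628.3, 26.3, 232.6]
tcp_rot: [3.141, 0.001, -0.078]
ft_force: [-0.1, -0.4, -1.1]
opening: 0.536
grip_force: 30.0
```

Request:
{"fn": "carry_out", "kwargs": {"motion": [[0,0,0,0,1],[0,0,15,0,1],[0,0,8,0,1],[0,0,0,0,1],[0,0,0,0,1]]}}

```text
t: 15.95
eef_pos: [626.4, 26.1, 210.4]
tcp_rot: [3.142, 0.0, -0.078]
ft_force: [0.7, -0.8, -2.2]
opening: 0.537
grip_force: 30.0
```

Run:
```python
from h import *
D=env.read_camera("side");S=env.read_camera("scene");print(env.state()["eef_pos"])
cv2.imwrite("pics/c.png",np.hstack([cv2.resize(D["color"][170:300,230:360],(400,400)),cv2.resize(S["color"][170:300,260:390],(400,400))])[:,:,::-1])
```

```text
[626.7  26.  210.9]
```

View pics/c.png

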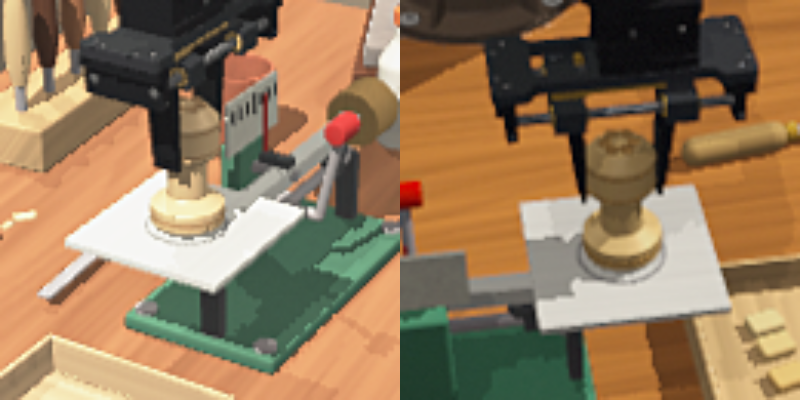

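The finial is upright and centred over the grey circle, a few mm above the plate. I'm lowering it gently.

Request:
{"fn": "carry_out", "kwargs": {"motion": [[0,0,3,0,1],[0,0,3,0,1],[0,0,0,0,1],[0,0,0,0,1]]}}

```text
t: 16.45
eef_pos: [626.6, 26.1, 204.1]
tcp_rot: [3.142, 0.0, -0.078]
ft_force: [-0.8, 0.4, -0.4]
opening: 0.537
grip_force: 30.0
```

Request:
{"fn": "carry_out", "kwargs": {"motion": [[0,0,1,0,1],[0,0,0,0,1],[0,0,0,0,0.8],[0,0,0,0,0],[0,0,0,0,0],[0,0,0,0,0],[0,0,0,0,0],[0,0,0,0,0],[0,0,-10,0,0],[0,0,-25,0,0],[0,0,-35,0,0],[0,0,-10,0,0]]}}

```text
t: 17.65
eef_pos: [627.6, 26.0, 287.4]
tcp_rot: [-3.142, -0.005, -0.078]
ft_force: [0.2, -0.1, -0.4]
opening: 0.999
grip_force: 0.0
```

Run:
```python
from h import *
D=env.read_camera("side");S=env.read_camera("scene");print(env.state()["eef_pos"])
for n,c,b in (("S",S,(305,200,355,260)),("D",D,(270,195,310,250))):
    h=cv2.cvtColor(c["color"],cv2.COLOR_RGB2HSV).astype(int)
    m,ce,st=blob((h[...,0]>11)&(h[...,0]<30)&(h[...,1]>60)&(h[...,2]>80),b);print(n,ce,st)
    ys,xs=np.where(m);bot=ys.max();row=xs[ys==bot-4];print((row.min()+row.max())/2,bot,onplane(c,((row.min()+row.max())/2,bot),140))
```

```text
[627.   26.1 285.2]
S [329.8 223.9] [ 305  200   50   60 2178]
331.5 259 [[652.9  21.6 140. ]]
D [286.3 220.7] [ 270  195   33   54 1120]
290.5 248 [[614.6  47.7 140. ]]
```

Finial released, and its foot measures about centred on the plate. Next is the lever. I'll pinch the knob's end faces with the tool yawed 8° so the gripper body clears the plate corner, then follow the arc down.

Request:
{"fn": "carry_out", "kwargs": {"motion": [[0,0,0,-8,0],[-20,35,0,0,0],[-21,40,0,0,0],[-21,40,0,0,0],[-20,35,0,0,0],[0,0,30,0,0],[0,0,35,0,0],[0,0,15,0,0],[0,0,0,0,0],[0,0,0,0,0]]}}

```text
t: 18.75
eef_pos: [553.9, -128.6, 202.9]
tcp_rot: [-3.141, 0.001, 0.061]
ft_force: [-0.5, 0.4, 0.1]
opening: 1.003
grip_force: 0.0
```

Run:
```python
from h import *
c,s=wristcam();print(s["t"],s["eef_pos"],s["tcp_rot"])
h=cv2.cvtColor(c["color"],cv2.COLOR_RGB2HSV).astype(int)
m=((h[...,0]<8)|(h[...,0]>172))&(h[...,1]>150)&(h[...,2]>60)
m,ce,st=blob(m,(200,200,440,480));print("knob",ce,st,onplane(c,ce,176))
k=cv2.minAreaRect(hull(m));print(k)
```

```text
18.75 [ 553.9 -128.6  202.9] [-3.1  0.   0.1]
knob [315.7 275.3] [ 287  253   59   45 2183] [[ 560.6 -128.6  176. ]]
((316.0000305175781, 275.0), (57.30404281616211, 39.69111251831055), 7.125016689300537)
```

Request:
{"fn": "carry_out", "kwargs": {"motion": [[1,0,15,0,0],[0,0,15,0,0],[0,0,5,0,0],[0,0,0,0,1],[0,0,0,0,1],[0,0,0,0,1],[0,0,0,0,1],[0,0,0,0,1],[0,0,0,0,1],[0,0,0,0,1],[0,0,0,0,1],[0,0,0,0,1]]}}

```text
t: 20.0
eef_pos: [555.0, -129.1, 168.1]
tcp_rot: [3.141, -0.0, 0.061]
ft_force: [0.1, -4.3, -1.0]
opening: 0.327
grip_force: 29.8
```

Run:
```python
from h import *
# arc: rows in tool axes (tool yaw +0.14 vs scale), theta 0 -> 1.30, eased
r=105.5;p0=np.arctan2(55,90)
f=lambda th:np.array([-r*np.sin(p0+th),r*np.cos(p0+th)])
N=18;u=np.linspace(0,1,N+1);th=1.305*(u-np.sin(2*np.pi*u)/(2*np.pi)*0.6)
for i in range(N):
    d=f(th[i+1])-f(th[i]);print(i,np.round(th[i+1],3),np.round([d[0]*np.cos(.14),d[0]*np.sin(.14),-d[1]],1))
```

```text
0 0.03 [-2.6 -0.4  1.7]
1 0.065 [-3.  -0.4  2.1]
2 0.11 [-3.8 -0.5  2.8]
3 0.167 [-4.7 -0.7  3.9]
4 0.24 [-5.5 -0.8  5.2]
5 0.327 [-6.1 -0.9  6.8]
6 0.427 [-6.3 -0.9  8.5]
7 0.537 [-5.9 -0.8  9.9]
8 0.652 [-5.  -0.7 11. ]
9 0.768 [-3.7 -0.5 11.6]
10 0.878 [-2.3 -0.3 11.4]
11 0.978 [-1.  -0.1 10.5]
12 1.065 [-0.  -0.   9.2]
13 1.138 [0.6 0.1 7.6]
14 1.195 [0.9 0.1 6. ]
15 1.24 [0.9 0.1 4.6]
16 1.275 [0.9 0.1 3.6]
17 1.305 [0.8 0.1 3. ]
```

Knob gripped, with the opening at 31 mm. I'm swinging it down along the arc.

Request:
{"fn": "carry_out", "kwargs": {"motion": [[-2.6,-0.4,1.7,0,1],[-3,-0.4,2.1,0,1],[-3.8,-0.5,2.8,0,1],[-4.7,-0.7,3.9,0,1],[-5.5,-0.8,5.2,0,1],[-6.1,-0.9,6.8,0,1],[-6.3,-0.9,8.5,0,1],[-5.9,-0.8,9.9,0,1],[-5,-0.7,11,0,1],[-3.7,-0.5,11.6,0,1],[-2.3,-0.3,11.4,0,1],[-1,-0.1,10.5,0,1]]}}

```text
t: 21.2
eef_pos: [503.0, -125.2, 82.2]
tcp_rot: [3.141, 0.003, 0.061]
ft_force: [-8.3, -10.2, 3.3]
opening: 0.321
grip_force: 30.3
```

Request:
{"fn": "carry_out", "kwargs": {"motion": [[0,0,9.2,0,1],[0.6,0.1,7.6,0,1],[0.9,0.1,6,0,1],[0.9,0.1,4.6,0,1],[0.9,0.1,3.6,0,1],[0.8,0.1,3,0,1],[0,0,0,0,1],[0,0,0,0,1]]}}

```text
t: 22.0
eef_pos: [506.7, -125.3, 48.0]
tcp_rot: [-3.141, 0.004, 0.061]
ft_force: [-8.3, -11.7, -2.4]
opening: 0.321
grip_force: 30.3
```

Run:
```python
from h import *
s=env.state();print(s["eef_pos"],s["ft_force"],s["grip_force"],s["opening"])
D=env.read_camera("side");S=env.read_camera("scene")
cv2.imwrite("pics/d.png",np.hstack([cv2.resize(D["color"][170:300,240:370],(400,400)),cv2.resize(S["color"][180:330,230:380],(400,400))])[:,:,::-1])
```

```text
[ 506.7 -125.3   48. ] [ -8.3 -11.7  -2.4] 30.344034153968096 0.32053615791707135
```

View pics/d.png

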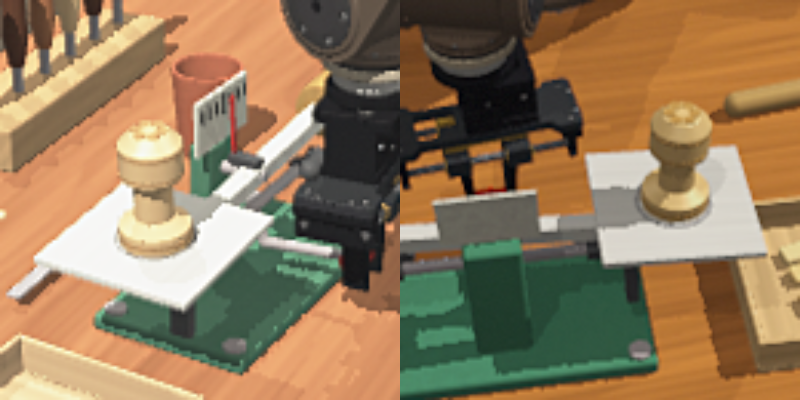

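The lever is down, the finial still stands on the plate, and the plate has dipped. I'm opening the fingers to take off any side load and waiting for the beam to settle.

Request:
{"fn": "carry_out", "kwargs": {"motion": [[0,0,0,0,0.55],[0,0,0,0,0.55],[0,0,0,0,0.55],[0,0,0,0,0.55],[0,0,0,0,0.55],[0,0,0,0,0.55],[0,0,0,0,0.55],[0,0,0,0,0.55],[0,0,0,0,0.55],[0,0,0,0,0.55],[0,0,0,0,0.55],[0,0,0,0,0.55]]}}

```text
t: 23.3
eef_pos: [508.8, -124.9, 48.7]
tcp_rot: [3.142, 0.0, 0.061]
ft_force: [0.7, 0.5, 0.7]
opening: 0.449
grip_force: 0.0
```

```bash
cat > tilt.py <<'E'
from h import *
s=env.state();print(s["t"],s["eef_pos"],s["ft_force"],s["opening"])
# counterweight (brass) height and knob, from scene+side
S=env.read_camera("scene");D=env.read_camera("side")
h=cv2.cvtColor(S["color"],cv2.COLOR_RGB2HSV).astype(int)
m,ce,st=blob((h[...,0]>17)&(h[...,0]<30)&(h[...,1]>150)&(h[...,2]>80),(180,245,215,300));print("brass",ce,st)
h=cv2.cvtColor(D["color"],cv2.COLOR_RGB2HSV).astype(int)
m,ce,st=blob((h[...,1]<40)&(h[...,2]>180),(225,215,335,285));k=hull(m)[:,0];i=k[:,1].argmax();j=k[:,0].argmin();print("side plate near corner",k[i],k[j])
E
python3 tilt.py
```

```text
23.3 [ 508.8 -124.9   48.7] [0.7 0.5 0.7] 0.44948315586270976
brass [197.8 270.5] [187 259  23  25 484]
side plate near corner [299 270] [242 265]
```

Request:
{"fn": "carry_out", "kwargs": {"motion": [[0,0,0,0,0.55],[0,0,0,0,0.55],[0,0,0,0,0.55],[0,0,0,0,0.55],[0,0,0,0,0.55],[0,0,0,0,0.55],[0,0,0,0,0.55],[0,0,0,0,0.55],[0,0,0,0,0.55],[0,0,0,0,0.55],[0,0,0,0,0.55],[0,0,0,0,0.55]]}}

```text
t: 24.6
eef_pos: [508.9, -124.9, 48.7]
tcp_rot: [3.142, -0.0, 0.061]
ft_force: [-0.4, 0.3, -0.6]
opening: 0.451
grip_force: 0.0
```

```bash
python3 tilt.py
python3 - <<'E'
from h import *
c,s=wristcam();h=cv2.cvtColor(c["color"],cv2.COLOR_RGB2HSV).astype(int)
m=((h[...,0]<8)|(h[...,0]>172))&(h[...,1]>150)&(h[...,2]>60)
m,ce,st=blob(m,(200,200,440,480));print("knob",ce,st,onplane(c,ce,57))
E
```

```text
24.6 [ 508.9 -124.9   48.7] [-0.4  0.3 -0.6] 0.45135959038779533
brass [197.8 270.5] [187 259  23  25 484]
side plate near corner [299 270] [242 265]
knob [316.4 316.8] [ 280  288   74   56 3238] [[ 509.8 -125.4   57. ]]
```

The beam is settled: the plate corner hasn't moved between looks. The knob may sit slightly above full travel, though, so I'll re-grip, pull it gently to the stop, and let the beam settle again.

Request:
{"fn": "carry_out", "kwargs": {"motion": [[3,0,-3,0,0.55],[0,0,0,0,1],[0,0,0,0,1],[0,0,0,0,1],[0,0,0,0,1],[0,0,0,0,1],[0,0,0,0,1],[0.7,0,3,0,1],[0.8,0,4,0,1],[1,0,4,0,1],[0,0,1,0,1],[0,0,0,0,1]]}}

```text
t: 25.95
eef_pos: [515.3, -125.5, 42.2]
tcp_rot: [3.139, -0.004, 0.06]
ft_force: [-6.4, -3.2, 31.8]
opening: 0.326
grip_force: 30.0
```

Request:
{"fn": "carry_out", "kwargs": {"motion": [[0,0,0,0,0.55],[0,0,0,0,0.55],[0,0,0,0,0.55],[0,0,0,0,0.55],[0,0,0,0,0.55],[0,0,0,0,0.55],[0,0,0,0,0.55],[0,0,0,0,0.55],[0,0,0,0,0.55],[0,0,0,0,0.55],[0,0,0,0,0.55],[0,0,0,0,0.55]]}}

```text
t: 27.15
eef_pos: [514.4, -124.6, 39.7]
tcp_rot: [3.141, -0.0, 0.061]
ft_force: [1.1, -0.4, -0.1]
opening: 0.451
grip_force: 0.0
```

```bash
python3 tilt.py
python3 - <<'E'
from h import *
c,s=wristcam();h=cv2.cvtColor(c["color"],cv2.COLOR_RGB2HSV).astype(int)
m=((h[...,0]<8)|(h[...,0]>172))&(h[...,1]>150)&(h[...,2]>60)
m,ce,st=blob(m,(200,200,440,480));print("knob",ce,st,onplane(c,ce,57),onplane(c,ce,67))
E
```

```text
27.15 [ 514.4 -124.6   39.7] [ 1.1 -0.4 -0.1] 0.45149935219818027
brass [197.8 270.5] [187 259  23  25 482]
side plate near corner [299 270] [242 265]
knob [316.9 328.8] [ 280  299   74   57 3259] [[ 514.4 -125.3   57. ]] [[ 520.1 -124.9   67. ]]
```

At the stop: 32 N reaction and the knob at x=514, as expected. I've settled for over a second, so I'm re-gripping and reversing the arc.

Request:
{"fn": "carry_out", "kwargs": {"motion": [[-5,0,-9,0,0.55],[0,0,0,0,0.55],[0,0,0,0,0.55],[0,0,0,0,1],[0,0,0,0,1],[0,0,0,0,1],[0,0,0,0,1],[0,0,0,0,1],[0,0,0,0,1]]}}

```text
t: 28.2
eef_pos: [509.5, -125.6, 48.7]
tcp_rot: [3.141, -0.0, 0.061]
ft_force: [-1.9, -6.4, -0.3]
opening: 0.323
grip_force: 29.8
```

Request:
{"fn": "carry_out", "kwargs": {"motion": [[-0.8,-0.1,-3,0,1],[-0.9,-0.1,-3.6,0,1],[-0.9,-0.1,-4.6,0,1],[-0.9,-0.1,-6,0,1],[-0.6,-0.1,-7.6,0,1],[0,0,-9.2,0,1],[1,0.1,-10.5,0,1],[2.3,0.3,-11.4,0,1],[3.7,0.5,-11.6,0,1],[5,0.7,-11,0,1],[5.9,0.8,-9.9,0,1],[6.3,0.9,-8.5,0,1]]}}

```text
t: 29.4
eef_pos: [528.3, -126.9, 145.5]
tcp_rot: [-3.141, 0.004, 0.061]
ft_force: [-4.7, -5.9, -2.4]
opening: 0.329
grip_force: 30.1
```

Request:
{"fn": "carry_out", "kwargs": {"motion": [[6.1,0.9,-6.8,0,1],[5.5,0.8,-5.2,0,1],[4.7,0.7,-3.9,0,1],[3.8,0.5,-2.8,0,1],[3,0.4,-2.1,0,1],[2.6,0.4,-1.7,0,1],[3,0,-2,0,1],[3,0,-2,0,1],[3,0,-1,0,1],[0,0,0,0,1]]}}

```text
t: 30.4
eef_pos: [560.3, -128.9, 171.4]
tcp_rot: [-3.141, 0.011, 0.061]
ft_force: [-18.5, -9.9, -1.3]
opening: 0.324
grip_force: 30.0
```

Reaction of 18.5 N along -x: the lever is against its upper stop. I'm releasing, rising clear and checking.

Request:
{"fn": "carry_out", "kwargs": {"motion": [[0,0,0,0,0.8],[0,0,0,0,0.2],[0,0,0,0,0.2],[0,0,0,0,0.2],[0,0,0,0,0.2],[-5,0,-10,0,0.2],[-5,0,-30,0,0.2],[-5,0,-40,0,0.2],[-20,20,-20,0,0.2],[-20,20,0,0,0.2],[0,0,0,0,0.2],[0,0,0,0,0.2]]}}

```text
t: 31.6
eef_pos: [511.7, -171.5, 273.9]
tcp_rot: [3.141, -0.001, 0.06]
ft_force: [-0.5, 0.4, 0.4]
opening: 0.801
grip_force: 0.0
```

```bash
python3 tilt.py
python3 - <<'E'
from h import *
D=env.read_camera("side");S=env.read_camera("scene");b={}
for n,c,bx in (("s",S,(250,222,272,245)),("d",D,(325,195,352,235))):
    h=cv2.cvtColor(c["color"],cv2.COLOR_RGB2HSV).astype(int)
    b[n]=blob(((h[...,0]<8)|(h[...,0]>172))&(h[...,1]>150)&(h[...,2]>110),bx)[1]
print("knob",b,tri((S,D),(b["s"],b["d"])))
E
```

```text
31.6 [ 511.7 -171.5  273.9] [-0.5  0.4  0.4] 0.8014984052474582
brass [198.2 273.4] [187 262  24  25 475]
side plate near corner [244 266] [242 265]
knob {'s': array([260.2, 232.3]), 'd': array([340.7, 211. ])} [ 559.8 -128.5  174.5]
```

Run:
```python
from h import *
D=env.read_camera("side");S=env.read_camera("scene")
for n,c,b in (("S",S,(305,200,355,258)),("D",D,(270,195,310,250))):
    h=cv2.cvtColor(c["color"],cv2.COLOR_RGB2HSV).astype(int)
    m,ce,st=blob((h[...,0]>11)&(h[...,0]<30)&(h[...,1]>60)&(h[...,2]>80),b);ys,xs=np.where(m);bot=ys.max();r=xs[ys==bot-4];print(n,ce,st,(r.min()+r.max())/2,bot)
env.job_done()
print(env.state()["t"])
```

```text
S [329.6 223.3] [ 305  200   50   58 2181] 332.0 257
D [286.1 220.3] [ 270  195   33   54 1148] 290.5 248
the job is handed in; nothing more can be done
the job is handed in; nothing more can be done
```

I ran the whole job and handed it in at about 32 s; no verdict came back. My last camera checks put the lever up, the beam level and the finial standing on the middle of the plate. The three chips were in the tray and the scraper upright when last seen.

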